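# Start the flange nut on the bangle clamp

## Robot

A 6-joint arm with a two-finger parallel gripper is mounted at the origin on a cart in front of the work surface, level with it; the furniture and walls round the work are solid. World frame = base frame: x ahead of the robot, y to its left, z up, the work surface at z = 0. Lengths are in m, angles in degrees, forces in N, time in s.
With the tool pointing down it reaches from about 0.4 to 0.825 m from the base axis. Payload 7 kg.
Tool frame: the origin (TCP) lies on the centre line of the jaws, within the pads' length; the fingertips stand 22 mm ahead of it and the grasp point (between the pads) lies 3 mm ahead of it; z points along the fingers, y is the line along which they close (so a half turn about z gives the same grasp; the last joint's range is limited). The gripper opens to 88 mm and grips with 3 to 60 N. Pads are 19 mm wide; open, the fingers measure 130 mm over their backs; the gripper's body (78 mm by 193 mm) begins 47 mm behind the grasp point.
Start: joints at [-54.941, 20.546, 0.682, 0, -70.136, -16.507], TCP at [0.215, -0.64, 0.249] pointing down, gripper open.
Joint ranges: [-176.03, 176.03], [-82.01, 121.73], [-58.28, 71.71], [-173.87, 95.51], [-174.79, -0.11], [-173.66, 173.66]. Speed limits (degrees/s): [136.94, 136.94, 172.46, 180, 180, 180].

## Interface

Orientations are given as [roll, pitch, yaw] about the fixed x, y, z axes, in that order (R = Rz(yaw) Ry(pitch) Rx(roll)).
In Python, from plant import get_state, cams, r gives the robot as it stands.
- The arm moves only by the tool apply_moves, never from a script. Its argument "targets" is a list of rows, each an object with "dp": the shift along the world's x, y, z in m, a list of three; "yaw": the turn about the world's z in degrees. In form: [{"dp": [x, y, z], "yaw": yaw}, ...]. A call has 1 to 20 rows; each row is the pose to reach, as a shift and turn from the pose commanded when the call began; what a row does not reach only later rows make up. A row lasts 1/12 s, in which the tool goes at most 41.7 mm and 7.16 degrees, less where a joint would pass 70% of its speed; a pose out of reach is approached as far as the arm can. A call with a gripper value outside its range is refused whole. "grip" is the gripper command: -1 is fully open, 1 is shut, values between are in proportion, set as the call begins (left out, the last holds). The fingers move at their own pace and stop on an object; "squeeze" is the grip in N (left out, the last holds). Time passes only in rows, so rows that repeat a pose let the fingers close. It gives the time, the measured TCP pose, the force, the opening and the grip force at its end, in the units of the state.
- get_state(): the state, without advancing time (a new reading comes with each control period).
- cams.capture(name): name is "side" or "top"; returns a dict with "image" (480x640x3 uint8, red, green, blue), "range_z" (480x640 float32, m along the optical axis (not along the pixel's ray), 0 where there is no reading), "fx", "fy", "cx", "cy" (pixels), "R" (3x3) and "t" (3): a world point X has camera coordinates R X + t. Camera axes: x right, y down, z forward; pixel columns grow to the right and rows downward; lengths in m; the calibration is good to about 2 mm. A picture is of the moment at which its call begins.
- r.close_job(): hands the job in; it is judged then, once.
The state is a dict: "time_s": time; "joints": joint angles; "qd": joint speeds; "joint_torque": joint torques, N m; "tcp_pos": TCP position; "eef_rot": TCP orientation; "contact_force": force on the tool from outside, world axes, zero at the start; "moment": the same for the moment, N m; "gripper_width": finger opening in m; "gripper_force": force on a finger pad.
Only numpy, scipy, OpenCV 4.12 (cv2) and the standard library are available. Lean on these libraries where they do the work, as an engineer would, in place of code of your own. Each camera call takes 0.05 s, during which the arm holds its last target. There are 200 camera calls.

## Task

Start the brass flange nut on the stud of the blue bangle clamp: set it upright over the stud with its two red ears over the red lines of the base, so that it rests on top of the stud's thread. Then back it off (anticlockwise seen from above) until its ears stand over the white lines and the thread drops in, and leave it sitting all the way down on the clamp. Leave the steel nut where it is.

Things in the scene. Friction and masses are not known exactly. Their poses are not given: they have to be found in the camera images.
- brass_nut: Loose brass flange nut standing upright, 36 mm high. Origin: centre of its underside, z up. Flange 76 mm wide, bottom 6 mm; above it a hexagon to grip, 58 mm across flats, one pair of flats facing +y and -y. Two red ears reach to 49 mm from the axis along +x and -x. Bore 45 mm; two teeth in it (8 mm wide, bottom 6 mm) reach in to 13 mm from the axis along +x and -x. 250 g. Half a turn is alike.
- clamp: Fixed clamp: blue disc, 144 mm wide, 14 mm thick, with an upright steel stud and a bone bangle fixed round its foot (82 mm wide, top at 25 mm). Origin: centre of the underside, z up the stud. Two red lines on the disc along +x and -x; two white lines 70 degrees anticlockwise of them from above. A steel boss, 53 mm wide, top at 27 mm, is where the nut's underside ends. Stud top at 72 mm.
- thread_top (a point): Point on the stud's axis, 41 mm above the clamp's origin, axes as the clamp's: level with the top of two thread lands (36 mm across, 6 mm thick). Ears on red: the nut's underside rests here. Turned to white (70 degrees, give or take 15) it is free to drop 14 mm onto the boss. Stud core 16 mm thick, tip 8 mm; 4 mm play all round. Pins stop the nut some 30 degrees clockwise of red.
- steel_nut: Loose plain steel hexagon nut without flange or ears, 46 mm across flats, 26 mm high, bore about 20 mm: too small for the stud's lands, the wrong nut. Origin: centre of its underside.

How it is judged (in metres and radians):
On the way, in this order (a step that is already met when the one before it is completed fails the run):
1. the brass nut rests upright on the stud's lands with its ears over the red lines (within 20 degrees) (horizontal distance between brass_nut and clamp below 0.01 m and z of brass_nut in the frame of clamp between 0.036 and 0.047 m and angle between the x axis of brass_nut and the x axis of clamp, either way round below 0.35 rad), for 0.2 s.
2. backed off, the nut has dropped in between the lands (horizontal distance between brass_nut and clamp below 0.01 m and z of brass_nut in the frame of clamp below 0.031 m), for 0.2 s.
At the end, for the whole second after the job is handed in: The brass nut sits at rest and upright (within 7 degrees) round the stud (within 10 mm of its axis), all the way down: its underside 22 to 31 mm above the underside of the clamp (27 mm on the boss); the steel nut lies within 30 mm of where it was (all of step 2 and z of brass_nut in the frame of clamp above 0.022 m and angle between brass_nut's own z axis and vertical below 0.12 rad and linear speed of brass_nut below 0.02 m/s and distance of steel_nut from where it was at the start of the episode below 0.03 m); the robot touches nothing.
It fails at once if the steel nut is moved by more than 30 mm (distance of steel_nut from where it was at the start of the episode above 0.03 m).
It also fails if it takes over 42 s, if anything falls off the work surface, if the arm or the gripper's body presses on something with over 40 N, if the wrist force passes 120 N, or if a joint passes its speed limit or range.

## Working session

There is one attempt and no reset: what is moved stays moved. The work goes in short steps, Python scripts to look and compute and a tool call to move; the robot and the scene stay as the last step left them, time stands still between calls to the robot, and variables do not carry over. Pictures are saved under pics/ and viewed, at most 10 in all, crops included, and the job is handed in when it is done.

Besides the shell and the picture viewer there is one more tool, called after "Call:" as name(argument=value, ...), one argument or row to a line, values as JSON. apply_moves: Moves the arm, as the interface text tells. Its arguments: {"type":"object","properties":{"targets":{"type":"array","items":{"type":"object","properties":{"dp":{"type":"array","items":{"type":"number"}},"yaw":{"type":"number"}}}},"grip":{"type":"number"},"squeeze":{"type":"number"}},"required":["targets"]}

```bash
mkdir -p pics; python3 - <<'E'
from plant import get_state,cams,r
import cv2,numpy as np
for n in("top","side"):
    c=cams.capture(n);cv2.imwrite(f"pics/{n}0.png",c["image"][:,:,::-1]);np.savez(f"{n}0.npz",**c)
s=get_state();print(s["time_s"],s["tcp_pos"],s["eef_rot"],s["gripper_width"],s["contact_force"])
E
```

```text
0.1 [ 0.21461683 -0.63955907  0.24772594] [ 1.79917121e+02 -5.25543377e-03 -1.61458551e+02] 0.08758018736839261 [-0.5949231   0.86670293 -0.27618992]
```

View pics/top0.png

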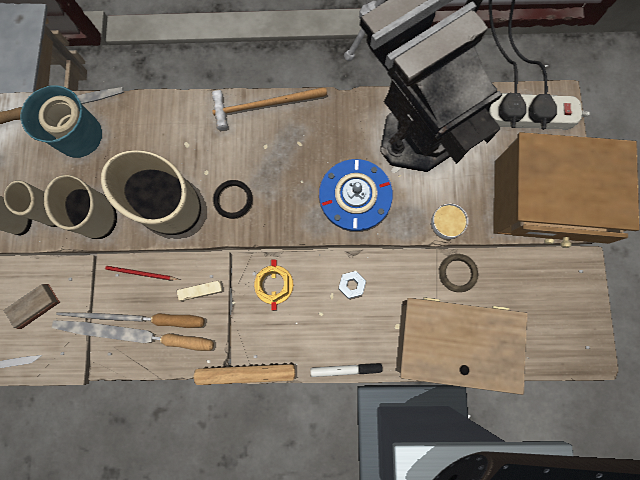

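View pics/side0.png

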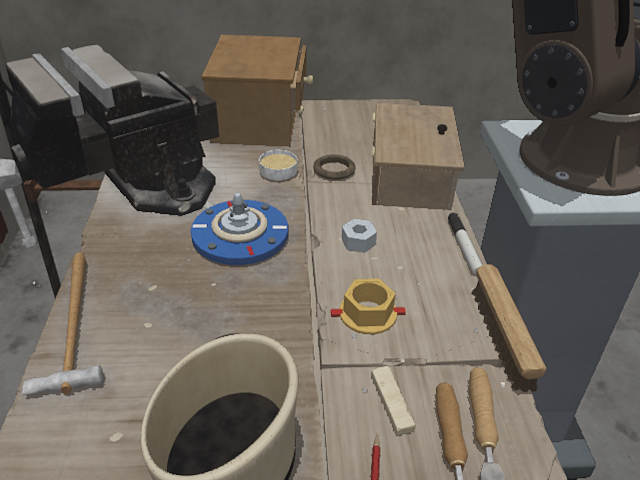

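Top view: brass nut near (273,286), with ears at (274,264) and (274,307). Clamp near (356,194), with red marks at (327,203) and (384,185) and white marks at (356,166) and (356,222). Steel nut is at (352,285). Next I'll measure using colour segmentation and depth.

```bash
cat > h.py <<'E'
import numpy as np,cv2
def pts(c,m):
    v,u=np.nonzero(m&(c["range_z"]>0));z=c["range_z"][v,u]
    P=np.stack([(u-c["cx"])/c["fx"]*z,(v-c["cy"])/c["fy"]*z,z],1)
    return (P-c["t"])@c["R"]
def masks(c):
    h=cv2.cvtColor(np.ascontiguousarray(c["image"]),cv2.COLOR_RGB2HSV).astype(int);H,S,V=h[...,0],h[...,1],h[...,2]
    return dict(red=((H<6)|(H>174))&(S>170)&(V>100),blue=(H>100)&(H<120)&(S>150)&(V>80),brass=(H>17)&(H<28)&(S>170)&(V>120))
def box(P,x0,x1,y0,y1):return P[(P[:,0]>x0)&(P[:,0]<x1)&(P[:,1]>y0)&(P[:,1]<y1)]
E
python3 - <<'E'
from h import *
for n in("top","side"):
    c=dict(np.load(f"{n}0.npz"));M=masks(c)
    print(n,c["fx"],c["R"].round(3).tolist(),c["t"])
    for k in M:
        m=M[k].astype(np.uint8);N,L,st,ce=cv2.connectedComponentsWithStats(m)
        for i in range(1,N):
            if st[i,4]>8:
                P=pts(c,L==i)
                if len(P):print(k,st[i,4],ce[i].round(1),P.mean(0).round(4),P.min(0).round(3),P.max(0).round(3))
    if n=="top":
        for nm,(u,v,w) in dict(brass=(273,286,24),clamp=(356,194,40),steel=(352,285,18)).items():
            m=np.zeros((480,640),bool);m[v-w:v+w,u-w:u+w]=1
            P=pts(c,m)
            for a,b in((.006,.012),(.012,.017),(.02,.029),(.03,.042),(.05,.08)):
                Q=P[(P[:,2]>a)&(P[:,2]<b)]
                if len(Q):print(nm,a,b,len(Q),Q.mean(0).round(4),((Q.min(0)+Q.max(0))/2).round(4),np.ptp(Q,0).round(3))
    i=c["image"][:,:,::-1]
    if n=="top":cv2.imwrite("pics/c1.png",np.hstack([cv2.resize(i[150:240,311:401],(400,400),interpolation=cv2.INTER_CUBIC),cv2.resize(i[256:316,243:303],(400,400),interpolation=cv2.INTER_CUBIC)]))
E
```

```text
top 471.7134973861854 [[-0.012, -1.0, -0.026], [-0.983, 0.017, -0.183], [0.183, 0.023, -0.983]] [0.30752463 0.51311173 0.82573338]
red 27 [384.3 184.2] [0.6335 0.1617 0.0263] [0.629 0.152 0.022] [0.638 0.171 0.03 ]
red 25 [326.9 202.2] [0.5996 0.2741 0.0261] [0.596 0.266 0.024] [0.604 0.284 0.029]
red 27 [273.5 262.7] [0.4853 0.3798 0.008 ] [0.478 0.377 0.006] [0.491 0.385 0.011]
red 182 [138.3 272.5] [0.4699 0.6429 0.0099] [0.458 0.582 0.005] [0.484 0.707 0.016]
red 35 [273.8 305.7] [0.4024 0.3789 0.0071] [0.396 0.375 0.   ] [0.41  0.383 0.012]
blue 2333 [355.2 195.1] [0.6133 0.2189 0.0254] [0.545 0.149 0.017] [0.688 0.289 0.031]
blue 87 [356.2 196.8] [0.6094 0.2171 0.0258] [0.589 0.188 0.021] [0.641 0.247 0.032]
brass 0.006 0.012 354 [0.4377 0.3763 0.0081] [0.4414 0.3806 0.009 ] [0.091 0.074 0.006]
brass 0.012 0.017 22 [0.4426 0.3865 0.0143] [0.4321 0.3782 0.0144] [0.068 0.05  0.005]
brass 0.02 0.029 39 [0.4462 0.3792 0.0252] [0.4396 0.3775 0.0249] [0.052 0.051 0.008]
brass 0.03 0.042 411 [0.4434 0.3808 0.0367] [0.4433 0.3806 0.0359] [0.064 0.058 0.011]
clamp 0.006 0.012 1442 [0.61
[... 780 characters left out ...]
0.999, 0.051, 0.019], [0.017, 0.614, -0.789], [-0.052, -0.788, -0.614]] [ 0.49607587 -0.13873573  1.13682265]
red 11 [229.1 203.4] [0.6361 0.1591 0.0253] [0.633 0.154 0.024] [0.64  0.164 0.027]
red 27 [249.8 250.2] [0.6006 0.2754 0.0256] [0.597 0.268 0.023] [0.605 0.284 0.029]
red 46 [399.1 309.8] [0.4041 0.3812 0.007 ] [0.398 0.376 0.004] [0.411 0.387 0.009]
red 50 [335.8 311.8] [0.4872 0.3822 0.007 ] [0.48  0.376 0.004] [0.493 0.387 0.01 ]
red 14 [371.9 473.1] [0.469  0.6119 0.0074] [0.468 0.605 0.005] [0.47  0.618 0.009]
blue 2019 [236.1 234.3] [0.6214 0.2363 0.025 ] [0.547 0.15  0.022] [0.688 0.292 0.029]
blue 9 [219.8 225.3] [0.6467 0.2152 0.0251] [0.644 0.209 0.024] [0.648 0.223 0.026]
```

View pics/c1.png

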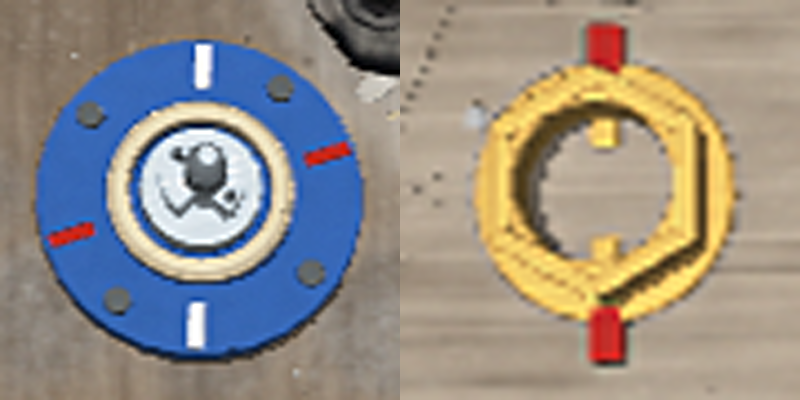

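Crop: the clamp's red lines run along about -73°/107°, and the white lines are nearly along world x. The nut's ears lie along world x, and its two bore teeth are visible. I'll check for tall obstacles near the clamp and the nut.

```bash
python3 - <<'E'
from h import *
P=np.vstack([pts(dict(np.load(f"{n}0.npz")),np.ones((480,640),bool)) for n in("top","side")])
for nm,cx,cy in(("clamp",.617,.2185),("nut",.4447,.3805)):
    d=P[:,:2]-[cx,cy];rr=np.hypot(*d.T);a=np.degrees(np.arctan2(d[:,1],d[:,0]))
    for z0,z1 in((.06,.1),(.1,.4)):
        o=[]
        for b in range(-180,180,20):
            m=(a>=b)&(a<b+20)&(P[:,2]>z0)&(P[:,2]<z1)&(rr>.045)
            q=np.sort(rr[m]);o.append((b,round(float(q[min(3,len(q)-1)]),3) if len(q) else 9))
        print(nm,z0,o)
for n in("top","side"):
    Q=pts(dict(np.load(f"{n}0.npz")),np.ones((480,640),bool))
    d=np.hypot(Q[:,0]-.617,Q[:,1]-.2185);e=np.hypot(Q[:,0]-.4447,Q[:,1]-.3805)
    print(n,"wood z clamp",np.median(Q[(d>.085)&(d<.1),2]),"wood nut",np.median(Q[(e>.055)&(e<.065),2]),"disc",np.median(Q[(d>.045)&(d<.065),2]),"bangle",np.median(Q[(d>.034)&(d<.039),2]))
    S=Q[(d<.03)&(Q[:,2]>.065)];print("stud",len(S),S.mean(0),S.max(0))
E
```

```text
clamp 0.06 [(-180, 0.229), (-160, 0.222), (-140, 0.293), (-120, 0.269), (-100, 0.267), (-80, 0.138), (-60, 0.137), (-40, 0.141), (-20, 0.174), (0, 9), (20, 9), (40, 9), (60, 0.528), (80, 0.307), (100, 0.325), (120, 9), (140, 9), (160, 9)]
clamp 0.1 [(-180, 0.462), (-160, 0.361), (-140, 9), (-120, 0.265), (-100, 0.265), (-80, 0.144), (-60, 0.143), (-40, 0.148), (-20, 0.167), (0, 9), (20, 9), (40, 9), (60, 0.524), (80, 0.305), (100, 0.322), (120, 9), (140, 9), (160, 9)]
nut 0.06 [(-180, 9), (-160, 0.51), (-140, 0.264), (-120, 0.244), (-100, 0.243), (-80, 0.434), (-60, 0.228), (-40, 0.386), (-20, 0.522), (0, 9), (20, 0.246), (40, 0.195), (60, 0.206), (80, 9), (100, 9), (120, 9), (140, 9), (160, 9)]
nut 0.1 [(-180, 9), (-160, 0.395), (-140, 0.396), (-120, 0.357), (-100, 0.438), (-80, 0.429), (-60, 0.375), (-40, 0.383), (-20, 0.528), (0, 9), (20, 0.234), (40, 0.193), (60, 0.204), (80, 9), (100, 9), (120, 9), (140, 9), (160, 9)]
top wood z clamp 0.006767274139401999 wood nut 0.0012319221600050026 disc 0.025649584570170365 bangle 0.03594428060838708
stud 78 [0.61435771 0.21949974 0.07572505] [0.62575733 0.22755135 0.08590673]
side wood z clamp 0.006514086163624742 wood nut 0.0006372346474096454 disc 0.025173010102927357 bangle 0.03479892869542762
stud 148 [0.61707835 0.22208226 0.07373267] [0.62595095 0.22776888 0.08464038]
```

Call:
apply_moves(
  targets=[
    {"dp": [0.235, 0.39, 0.1], "yaw": -6},
    {"dp": [0.235, 0.39, 0.1], "yaw": -12},
    {"dp": [0.235, 0.39, 0.1], "yaw": -17.8},
    {"dp": [0.235, 0.39, 0.1], "yaw": -17.8},
    {"dp": [0.235, 0.39, 0.1], "yaw": -17.8},
    {"dp": [0.235, 0.39, 0.1], "yaw": -17.8},
    {"dp": [0.235, 0.39, 0.1], "yaw": -17.8},
    {"dp": [0.235, 0.39, 0.1], "yaw": -17.8},
    {"dp": [0.235, 0.39, 0.1], "yaw": -17.8},
    {"dp": [0.235, 0.39, 0.1], "yaw": -17.8},
    {"dp": [0.235, 0.39, 0.1], "yaw": -17.8},
    {"dp": [0.235, 0.39, 0.1], "yaw": -17.8},
    {"dp": [0.285, 0.64, 0.1], "yaw": -17.8},
    {"dp": [0.285, 0.64, 0.1], "yaw": -17.8},
    {"dp": [0.285, 0.64, 0.1], "yaw": -17.8},
    {"dp": [0.285, 0.64, 0.1], "yaw": -17.8},
    {"dp": [0.285, 0.64, 0.1], "yaw": -17.8},
    {"dp": [0.285, 0.64, 0.1], "yaw": -17.8},
    {"dp": [0.285, 0.64, 0.1], "yaw": -17.8},
  ],
  grip=-1,
)

```text
time_s: 1.68
tcp_pos: [0.5004, 0.0049, 0.348]
eef_rot: [180.0, -0.0, -179.0]
contact_force: [0.4, -0.6, 0.4]
gripper_width: 0.0876
gripper_force: 0.0
```

Call:
apply_moves(
  targets=[
    {"dp": [-0.055, 0.38, -0.2]},
    {"dp": [-0.055, 0.38, -0.2]},
    {"dp": [-0.055, 0.38, -0.2]},
    {"dp": [-0.055, 0.38, -0.2]},
    {"dp": [-0.055, 0.38, -0.2]},
    {"dp": [-0.055, 0.38, -0.2]},
    {"dp": [-0.055, 0.38, -0.2]},
    {"dp": [-0.055, 0.38, -0.2]},
    {"dp": [-0.055, 0.38, -0.2]},
    {"dp": [-0.055, 0.38, -0.2]},
    {"dp": [-0.055, 0.38, -0.2]},
    {"dp": [-0.055, 0.38, -0.2]},
    {"dp": [-0.055, 0.38, -0.2]},
    {"dp": [-0.055, 0.38, -0.2]},
    {"dp": [-0.055, 0.38, -0.2]},
  ],
)

```text
$.targets[0]: bad value
```

Call:
apply_moves(
  targets=[
    {"dp": [-0.055, 0.38, -0.2], "yaw": 0},
    {"dp": [-0.055, 0.38, -0.2], "yaw": 0},
    {"dp": [-0.055, 0.38, -0.2], "yaw": 0},
    {"dp": [-0.055, 0.38, -0.2], "yaw": 0},
    {"dp": [-0.055, 0.38, -0.2], "yaw": 0},
    {"dp": [-0.055, 0.38, -0.2], "yaw": 0},
    {"dp": [-0.055, 0.38, -0.2], "yaw": 0},
    {"dp": [-0.055, 0.38, -0.2], "yaw": 0},
    {"dp": [-0.055, 0.38, -0.2], "yaw": 0},
    {"dp": [-0.055, 0.38, -0.2], "yaw": 0},
    {"dp": [-0.055, 0.38, -0.2], "yaw": 0},
    {"dp": [-0.055, 0.38, -0.2], "yaw": 0},
    {"dp": [-0.055, 0.38, -0.2], "yaw": 0},
    {"dp": [-0.055, 0.38, -0.2], "yaw": 0},
  ],
)

```text
time_s: 2.85
tcp_pos: [0.4448, 0.3794, 0.1487]
eef_rot: [-180.0, -0.0, -179.3]
contact_force: [-0.3, -0.1, 0.4]
gripper_width: 0.0873
gripper_force: 0.0
```

Call:
apply_moves(
  targets=[
    {"dp": [0, 0.001, -0.03], "yaw": 0},
    {"dp": [0, 0.001, -0.06], "yaw": 0},
    {"dp": [0, 0.001, -0.085], "yaw": 0},
    {"dp": [0, 0.001, -0.1], "yaw": 0},
    {"dp": [0, 0.001, -0.11], "yaw": 0},
    {"dp": [0, 0.001, -0.115], "yaw": 0},
    {"dp": [0, 0.001, -0.115], "yaw": 0},
    {"dp": [0, 0.001, -0.115], "yaw": 0},
    {"dp": [0, 0.001, -0.115], "yaw": 0},
  ],
)

```text
time_s: 3.6
tcp_pos: [0.4454, 0.3817, 0.035]
eef_rot: [179.9, 0.1, -179.2]
contact_force: [-0.1, -0.4, 0.4]
gripper_width: 0.0876
gripper_force: 0.0
```

Call:
apply_moves(
  targets=[
    {"dp": [0, 0, 0], "yaw": 0},
    {"dp": [0, 0, 0], "yaw": 0},
    {"dp": [0, 0, 0], "yaw": 0},
    {"dp": [0, 0, 0], "yaw": 0},
    {"dp": [0, 0, 0], "yaw": 0},
    {"dp": [0, 0, 0], "yaw": 0},
    {"dp": [0, 0, 0], "yaw": 0},
    {"dp": [0, 0, 0], "yaw": 0},
    {"dp": [0, 0, 0], "yaw": 0},
    {"dp": [0, 0, 0], "yaw": 0},
  ],
  grip=1,
  squeeze=30,
)

```text
time_s: 4.43
tcp_pos: [0.4447, 0.3809, 0.0337]
eef_rot: [-180.0, -0.0, -179.2]
contact_force: [-1.0, -1.4, 5.3]
gripper_width: 0.0575
gripper_force: 30.0
```

Call:
apply_moves(
  targets=[
    {"dp": [0, 0, 0.03], "yaw": 0},
    {"dp": [0, 0, 0.07], "yaw": 0},
    {"dp": [0, 0, 0.11], "yaw": 6},
    {"dp": [0.02, -0.02, 0.13], "yaw": 13},
    {"dp": [0.04, -0.04, 0.13], "yaw": 20},
    {"dp": [0.06, -0.06, 0.13], "yaw": 27},
    {"dp": [0.08, -0.08, 0.13], "yaw": 34},
    {"dp": [0.1, -0.1, 0.13], "yaw": 41},
    {"dp": [0.12, -0.12, 0.13], "yaw": 48},
    {"dp": [0.14, -0.14, 0.13], "yaw": 55},
    {"dp": [0.16, -0.155, 0.13], "yaw": 62},
    {"dp": [0.173, -0.162, 0.13], "yaw": 69},
    {"dp": [0.173, -0.162, 0.13], "yaw": 76},
    {"dp": [0.173, -0.162, 0.13], "yaw": 83},
    {"dp": [0.173, -0.162, 0.13], "yaw": 90},
    {"dp": [0.173, -0.162, 0.13], "yaw": 97},
    {"dp": [0.173, -0.162, 0.13], "yaw": 104},
    {"dp": [0.173, -0.162, 0.13], "yaw": 106},
    {"dp": [0.173, -0.162, 0.13], "yaw": 106},
    {"dp": [0.173, -0.162, 0.13], "yaw": 106},
  ],
)

```text
time_s: 6.1
tcp_pos: [0.6174, 0.2191, 0.1628]
eef_rot: [179.9, 0.0, -73.4]
contact_force: [0.5, 0.0, -2.4]
gripper_width: 0.0577
gripper_force: 30.0
```

```bash
python3 - <<'E'
from plant import get_state,cams,r
from h import *
ims=[]
for n in("top","side"):
    c=cams.capture(n);np.savez(f"{n}1.npz",**c)
    m=masks(c)["red"].astype(np.uint8);N,L,st,ce=cv2.connectedComponentsWithStats(m)
    for i in range(1,N):
        P=pts(c,L==i)
        if len(P)>4:print(n,len(P),ce[i].round(1),np.median(P,0).round(4))
    X=c["R"]@np.array([.617,.219,.12])+c["t"];u,v=int(c["fx"]*X[0]/X[2]+c["cx"]),int(c["fy"]*X[1]/X[2]+c["cy"])
    ims.append(cv2.resize(c["image"][max(v-75,0):v+75,u-60:u+60,::-1],(400,500),interpolation=cv2.INTER_CUBIC))
cv2.imwrite("pics/c2.png",np.hstack(ims))
s=get_state();print(s["time_s"],s["tcp_pos"],s["eef_rot"],s["contact_force"])
E
```

```text
top 6 [379.3 169.8] [0.6237 0.1846 0.1374]
top 19 [337.5 181.5] [0.6059 0.2554 0.1367]
top 211 [138.1 272.5] [0.4693 0.6427 0.0095]
side 27 [241.3 178.6] [0.6076 0.2625 0.1362]
side 10 [228.9 203.2] [0.6362 0.1591 0.0258]
side 27 [249.8 250.2] [0.6003 0.2751 0.0252]
side 5 [373.8 447.2] [0.4632 0.5832 0.0072]
side 8 [372.  468.5] [0.4683 0.6072 0.0068]
side 7 [371.6 476.4] [0.47   0.6157 0.008 ]
6.2 [0.6175464  0.2191025  0.16306627] [ 1.79962212e+02  7.64058579e-05 -7.33437421e+01] [ 0.33967454  0.21217073 -3.21933597]
```

View pics/c2.png

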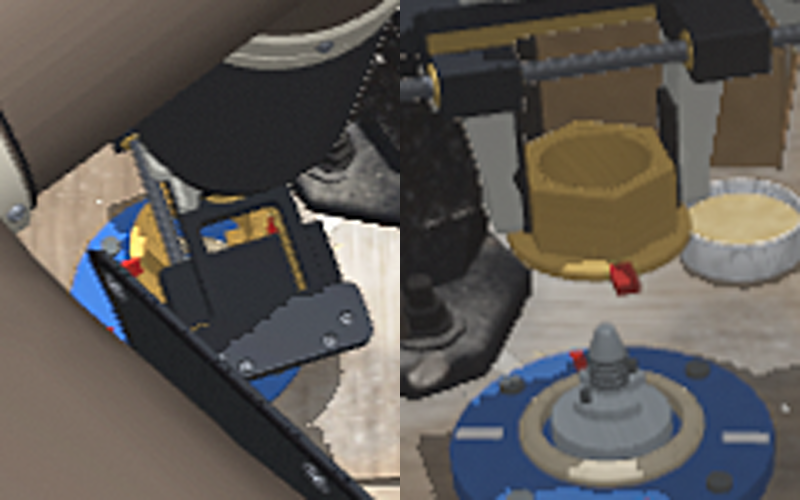

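The side crop shows the nut held square over the stud. Its ear, at (625,278) in the crop, is in line with the near red line. I'll lower it.

Call:
apply_moves(
  targets=[
    {"dp": [0, 0, -0.02], "yaw": 0},
    {"dp": [0, 0, -0.035], "yaw": 0},
    {"dp": [0, 0, -0.045], "yaw": 0},
    {"dp": [0, 0, -0.055], "yaw": 0},
    {"dp": [0, 0, -0.062], "yaw": 0},
    {"dp": [0, 0, -0.066], "yaw": 0},
    {"dp": [0, 0, -0.069], "yaw": 0},
    {"dp": [0, 0, -0.069], "yaw": 0},
    {"dp": [0, 0, -0.069], "yaw": 0},
  ],
)

```text
time_s: 6.95
tcp_pos: [0.618, 0.2193, 0.095]
eef_rot: [-180.0, 0.0, -73.2]
contact_force: [-0.7, -0.2, -2.3]
gripper_width: 0.0576
gripper_force: 30.0
```

Call:
apply_moves(
  targets=[
    {"dp": [0, 0, -0.002], "yaw": 0},
    {"dp": [0, 0, -0.004], "yaw": 0},
    {"dp": [0, 0, -0.005], "yaw": 0},
    {"dp": [0, 0, -0.006], "yaw": 0},
    {"dp": [0, 0, -0.006], "yaw": 0},
    {"dp": [0, 0, -0.006], "yaw": 0},
  ],
)

```text
time_s: 7.45
tcp_pos: [0.6177, 0.2191, 0.0885]
eef_rot: [180.0, -0.0, -73.3]
contact_force: [-0.1, -0.2, -3.5]
gripper_width: 0.0579
gripper_force: 30.0
```

Call:
apply_moves(
  targets=[
    {"dp": [0, 0, -0.001], "yaw": 0},
    {"dp": [0, 0, -0.002], "yaw": 0},
    {"dp": [0, 0, -0.003], "yaw": 0},
    {"dp": [0, 0, -0.003], "yaw": 0},
    {"dp": [0, 0, -0.003], "yaw": 0},
  ],
)

```text
time_s: 7.87
tcp_pos: [0.6177, 0.219, 0.0854]
eef_rot: [180.0, -0.0, -73.3]
contact_force: [-0.4, 0.1, -2.6]
gripper_width: 0.0578
gripper_force: 30.0
```

Call:
apply_moves(
  targets=[
    {"dp": [0, 0, -0.001], "yaw": 0},
    {"dp": [0, 0, -0.002], "yaw": 0},
    {"dp": [0, 0, -0.002], "yaw": 0},
    {"dp": [0, 0, -0.002], "yaw": 0},
  ],
)

```text
time_s: 8.2
tcp_pos: [0.6179, 0.2192, 0.0846]
eef_rot: [-180.0, -0.0, -73.2]
contact_force: [-2.7, -0.0, 5.3]
gripper_width: 0.0577
gripper_force: 30.0
```

Call:
apply_moves(
  targets=[
    {"dp": [0, 0, 0], "yaw": 0},
    {"dp": [0, 0, 0], "yaw": 0},
    {"dp": [0, 0, 0], "yaw": 0},
    {"dp": [0, 0, 0], "yaw": 0},
    {"dp": [0, 0, 0], "yaw": 5},
    {"dp": [0, 0, 0], "yaw": 10},
    {"dp": [0, 0, 0], "yaw": 15},
    {"dp": [0, 0, 0], "yaw": 20},
    {"dp": [0, 0, 0], "yaw": 25},
    {"dp": [0, 0, 0], "yaw": 30},
    {"dp": [0, 0, 0], "yaw": 30},
  ],
)

```text
time_s: 9.12
tcp_pos: [0.6187, 0.2195, 0.0846]
eef_rot: [-179.9, -0.1, -43.0]
contact_force: [-0.7, -0.4, 3.7]
gripper_width: 0.0581
gripper_force: 30.0
```

Call:
apply_moves(
  targets=[
    {"dp": [0, 0, 0], "yaw": 5},
    {"dp": [0, 0, 0], "yaw": 10},
    {"dp": [0, 0, 0], "yaw": 15},
    {"dp": [0, 0, 0], "yaw": 20},
    {"dp": [0, 0, 0], "yaw": 25},
    {"dp": [0, 0, 0], "yaw": 30},
    {"dp": [0, 0, 0], "yaw": 35},
    {"dp": [0, 0, 0], "yaw": 40},
    {"dp": [0, 0, 0], "yaw": 40},
    {"dp": [0, 0, 0], "yaw": 40},
  ],
)

```text
time_s: 9.95
tcp_pos: [0.6174, 0.219, 0.0831]
eef_rot: [180.0, 0.0, -3.5]
contact_force: [0.2, 0.3, -2.7]
gripper_width: 0.0581
gripper_force: 30.0
```

Call:
apply_moves(
  targets=[
    {"dp": [0, 0, -0.002], "yaw": 0},
    {"dp": [0, 0, -0.004], "yaw": 0},
    {"dp": [0, 0, -0.006], "yaw": 0},
    {"dp": [0, 0, -0.008], "yaw": 0},
    {"dp": [0, 0, -0.01], "yaw": 0},
    {"dp": [0, 0, -0.011], "yaw": 0},
    {"dp": [0, 0, -0.012], "yaw": 0},
    {"dp": [0, 0, -0.012], "yaw": 0},
    {"dp": [0, 0, -0.012], "yaw": 0},
  ],
)

```text
time_s: 10.7
tcp_pos: [0.6178, 0.2191, 0.0715]
eef_rot: [180.0, 0.0, -3.3]
contact_force: [0.9, 0.3, -2.5]
gripper_width: 0.0579
gripper_force: 30.0
```

Dropped freely. Now the last millimetre or so, then hold and release.

Call:
apply_moves(
  targets=[
    {"dp": [0, 0, -0.001], "yaw": 0},
    {"dp": [0, 0, -0.0015], "yaw": 0},
    {"dp": [0, 0, -0.0015], "yaw": 0},
    {"dp": [0, 0, -0.0015], "yaw": 0},
    {"dp": [0, 0, -0.0015], "yaw": 0},
  ],
)

```text
time_s: 11.12
tcp_pos: [0.618, 0.2192, 0.0707]
eef_rot: [-180.0, -0.0, -3.2]
contact_force: [-2.1, -0.2, 5.1]
gripper_width: 0.0578
gripper_force: 30.0
```

Call:
apply_moves(
  targets=[
    {"dp": [0, 0, 0], "yaw": 0},
    {"dp": [0, 0, 0], "yaw": 0},
    {"dp": [0, 0, 0], "yaw": 0},
    {"dp": [0, 0, 0], "yaw": 0},
    {"dp": [0, 0, 0], "yaw": 0},
    {"dp": [0, 0, 0], "yaw": 0},
    {"dp": [0, 0, 0], "yaw": 0},
    {"dp": [0, 0, 0], "yaw": 0},
  ],
  grip=-1,
)

```text
time_s: 11.78
tcp_pos: [0.6177, 0.2191, 0.07]
eef_rot: [-180.0, 0.0, -3.2]
contact_force: [0.3, -0.2, -0.3]
gripper_width: 0.0874
gripper_force: 0.0
```

Call:
apply_moves(
  targets=[
    {"dp": [0, 0, 0.01], "yaw": 0},
    {"dp": [0, 0, 0.02], "yaw": 0},
    {"dp": [0, 0, 0.04], "yaw": 0},
    {"dp": [0, 0, 0.07], "yaw": 0},
    {"dp": [0, 0, 0.11], "yaw": 0},
    {"dp": [0, 0, 0.15], "yaw": 0},
    {"dp": [-0.03, 0.0, 0.18], "yaw": 0},
    {"dp": [-0.06, 0, 0.2], "yaw": 0},
    {"dp": [-0.1, 0, 0.2], "yaw": 0},
    {"dp": [-0.1, 0, 0.2], "yaw": 0},
    {"dp": [-0.1, 0, 0.2], "yaw": 0},
  ],
)

```text
time_s: 12.7
tcp_pos: [0.5164, 0.2191, 0.2728]
eef_rot: [-179.8, -0.2, -3.1]
contact_force: [0.1, 0.5, 0.4]
gripper_width: 0.0874
gripper_force: 0.0
```

```bash
python3 - <<'E'
from plant import get_state,cams,r
from h import *
c=cams.capture("side")
m=masks(c)["red"].astype(np.uint8);N,L,st,ce=cv2.connectedComponentsWithStats(m)
for i in range(1,N):
    P=pts(c,L==i)
    if len(P)>4:print(len(P),ce[i].round(1),np.median(P,0).round(4))
cv2.imwrite("pics/c3.png",cv2.resize(c["image"][150:270,160:400,::-1],(800,400),interpolation=cv2.INTER_CUBIC))
s=get_state();print(s["time_s"],s["tcp_pos"],s["contact_force"],s["gripper_width"])
E
```

```text
31 [210.1 216.5] [0.6593 0.2193 0.0439]
29 [267.2 217.8] [0.5764 0.2242 0.0439]
27 [249.8 250.2] [0.6003 0.2749 0.0255]
6 [373.  450.5] [0.4646 0.5865 0.0075]
10 [372.  469.5] [0.4684 0.6084 0.0076]
5 [371.4 477.2] [0.4701 0.617  0.0074]
12.75 [0.51743382 0.2193117  0.27215462] [ 0.24235451 -0.0594085   0.54950795] 0.08762497120045648
```

View pics/c3.png

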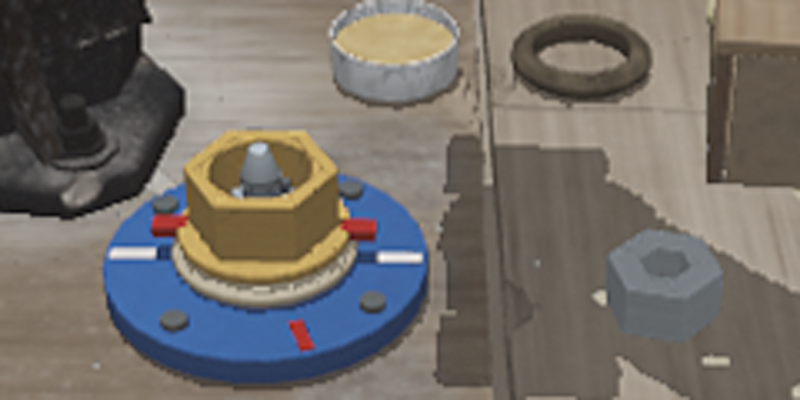

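The nut sits level on the clamp with its ears, at (165,226) and (358,229), over the white lines. The steel nut has not moved.

```bash
python3 -c "
from plant import r
print(r.close_job())"
```

```text
the job is handed in; nothing more can be done
None
```

The brass nut was set on the thread over the red lines, backed off 70° to the white lines, and left seated on the clamp with the arm clear and the steel nut untouched; the job is handed in at about 13 s, but hand-in returned no verdict.

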